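# Put the double lid on the canister and lift off the outer lid alone

## Task

The canister's double lid is parked on its dock under a transport lock: slide the lock out to its end stop, then take both lids together by the inner lid's bare stem and lower them, still nested, onto the canister until they are seated, before letting go. Then take the outer lid by its collar, lift it straight up off the stem without disturbing the inner lid, which stays seated on the canister, and finish still holding the outer lid level above the canister, a few centimetres clear of the stem's top. Leave the lock slid out, and do not disturb the box and jars standing around.

Things in the scene. Friction and masses are not known exactly. Their poses are not given: they have to be found in the camera images.
- dock: Light wooden board, 250 x 150 x 12 mm, fixed, with a white seat ring (outer diameter 106, inner 92) whose rim is 37 mm above the worktop. Origin on the ring's axis at the worktop; the board runs from x = -175 to +75 mm in its own frame. The lock stands on its -x side, roughly towards the robot.
- dock_rim (a point): Centre of the dock's seat ring at rim height, where the parked inner lid's flange rests; axes as the dock's.
- lock (a joint): Transport lock: grey block that slides along the dock's -x axis, away from the lids. Value in m: 0 locked, its tongue 11 mm over the outer lid's rim and 3 mm above it, so that the lids cannot rise (starts at 0 to 0.004); clear of the lids from 0.013; 0.034 at the outer end stop. Friction about 2 N; stays where it is left.
- lock_fin (a point): Centre of the top of the upright grip fin on the lock, 87 mm above the worktop; the fin is 12 mm thick along the slide, 24 mm wide across it, and stands 32 mm above the tongue's top. It moves with the lock; axes as the dock's.
- inner_lid: Inner lid, 0.14 kg: steel flange of diameter 104 x 4 mm, below it a grey plug of diameter 86 that reaches 12 mm down (tapering to 76), and in the middle an upright steel stem of diameter 11 that ends 57 mm above the origin. Origin: centre of the flange's underside, z up the stem. It starts nested in the outer lid, on the dock.
- stem_top (a point): Centre of the top of the inner lid's stem, 57 mm above inner_lid's origin. While nested, the stem's top 26 mm stand bare above the outer lid's collar.
- outer_lid: Outer lid, wood, 0.1 to 0.2 kg: plate of diameter 128 x 5 mm, skirt (inner diameter 120) to 10 mm below the plate, and on top a round collar (diameter 34, 22 mm high, top 27 mm above the origin) with an 18 mm hole in which the stem stands freely. Origin: centre of the plate's underside, z up. Nested, it rests on the inner lid's flange, origin 4 mm above the inner lid's, and is carried by it.
- canister: White ceramic canister, fixed, diameter 106 mm, 85 mm high, mouth diameter 92 (the wall is 7 mm thick), with dark contents below 40 mm. Origin at the centre of its underside, z up.
- canister_rim (a point): Centre of the canister's mouth at rim height, 85 mm above the worktop. Seated, the inner lid's origin is here (within 3 mm sideways play) and the outer lid's origin 4 mm higher, its skirt round the canister.
- tea_box: Bystander: dark upright carton, 35 x 66 x 102 mm; origin at the centre of its underside.
- salt_jar: Bystander: small clear jar with a white lid, 45 mm across, 86 mm high; origin at the centre of its underside.
- coffee_jar: Bystander: clear jar with a white lid, 64 mm across, 100 mm high; origin at the centre of its underside.
Things that resemble listed ones, but are neither listed nor needed, are in the scene too. Several things have the shape of the outer_lid; the one meant has the colours described above.

How it is judged (in metres and radians):
On the way, in this order (a step that is already met when the one before it is completed fails the run):
1. the lock is slid out to its end stop (within 4 mm) while both lids stay on the dock (value of joint lock above 0.03 m and distance between inner_lid and dock_rim below 0.008 m and distance between outer_lid and dock_rim below 0.012 m), for 0.2 s.
2. both lids, nested, are seated on the canister and the stem is let go (z of inner_lid in the frame of canister_rim between -0.003 and 0.003 m and horizontal distance between inner_lid and canister_rim below 0.006 m and angle between inner_lid's own z axis and vertical below 0.04 rad and z of outer_lid in the frame of inner_lid below 0.007 m and angle between outer_lid's own z axis and vertical below 0.05 rad and contact force between the fingers and inner_lid below 0.3 N), for 0.2 s.
At the end, for the whole second after the job is handed in: Inner lid still on the canister, within 3 mm in height, 6 mm sideways, 0.04 rad of its seat, touched by no finger or outer lid; outer lid held still by the fingers (over 2 N), level within 0.2 rad, over 70 mm above the rim, within 60 mm of its axis, touching no lid or canister; lock beyond 28 mm (z of inner_lid in the frame of canister_rim between -0.003 and 0.003 m and horizontal distance between inner_lid and canister_rim below 0.006 m and angle between inner_lid's own z axis and vertical below 0.04 rad and z of outer_lid in the frame of canister_rim above 0.07 m and horizontal distance between outer_lid and canister_rim below 0.06 m and angle between outer_lid's own z axis and vertical below 0.2 rad and linear speed of outer_lid below 0.03 m/s and contact force between the fingers and outer_lid above 2 N and contact force between outer_lid and inner_lid below 0.1 N and contact force between outer_lid and canister below 0.1 N and contact force between the fingers and inner_lid below 0.3 N and linear speed of inner_lid below 0.02 m/s and value of joint lock above 0.028 m); the arm keeps its last pose, push and grip.
It fails at once if the lids come apart (outer over 12 mm above its nested place or off the stem) while the inner lid is not seated on the canister (4 mm in height, 7 mm sideways, 0.08 rad) ((z of outer_lid in the frame of inner_lid above 0.016 m or horizontal distance between outer_lid and inner_lid above 0.03 m) and (z of inner_lid in the frame of canister_rim above 0.004 m or z of inner_lid in the frame of canister_rim below -0.004 m or horizontal distance between inner_lid and canister_rim above 0.007 m or angle between inner_lid's own z axis and vertical above 0.08 rad)).
It fails at once if the lids are let go over the canister, over 8 mm above their seat (horizontal distance between inner_lid and canister_rim below 0.05 m and z of inner_lid in the frame of canister_rim above 0.008 m and contact force between the fingers and inner_lid below 0.2 N).
It fails at once if a lid is tipped over 0.5 rad (angle between any of inner_lid, outer_lid's own z axis and vertical above 0.5 rad).
It fails at once if a bystander is moved over 20 mm or tipped (distance of any of tea_box, salt_jar, coffee_jar from where it was at the start of the episode above 0.02 m or angle between any of tea_box, salt_jar, coffee_jar's own z axis and vertical above 0.3 rad).
It also fails if it takes over 48 s, if anything falls off the work surface, if the arm or the gripper's body presses on something with over 40 N, if the wrist force passes 120 N, or if a joint passes its speed limit or range.

## Robot

A 6-joint arm with a two-finger parallel gripper is mounted at the origin on a cart in front of the work surface, level with it; the furniture and walls round the work are solid. World frame = base frame: x ahead of the robot, y to its left, z up, the work surface at z = 0. Lengths are in mm, angles in rad, forces in N, time in s.
With the tool pointing down it reaches from about 250 to 800 mm from the base axis. Payload 8.5 kg.
Tool frame: the origin (TCP) lies at the very end of the fingers, on their centre line; the grasp point (between the pads) lies 19 mm behind it; z points along the fingers, y is the line along which they close (so a half turn about z gives the same grasp; the last joint's range is limited). The gripper opens to 85 mm and grips with 20 to 120 N. Pads are 22 mm wide; open, the fingers measure 114 mm over their backs; the gripper's body (76 mm by 85 mm) begins 54 mm behind the grasp point. The pads swing forward as they close: fully open they stand 13 mm farther back than shut.
Start: joints at [-1.233, 0.238, -0.013, 1.319, 0, 1.571], TCP at [173.974, -495.286, 198.876] pointing down, gripper open.
Joint ranges: [-2.66, 2.66], [-1.03, 1.9], [-1.14, 1.46], [-1.82, 2.27], [-1.45, 1.34], [-3.14, 3.14]. Speed limits (rad/s): [2.22, 2.22, 2.79, 3.14, 3.14, 3.14].

## Interface

Orientations are given as a unit quaternion [w, x, y, z].
In Python, from workcell import * gives the robot as it stands.
- The arm moves only by the shell command python3 -m crank 'ROWS' [FORCE]. ROWS is JSON, a list that holds one entry, the list of rows, each a list of 7 numbers: the shift along the tool's x, y, z in units of 0.02 m (1.0 is 0.02 m), then the turn, a rotation vector about the tool's x, y, z in units of 0.12 rad (1.0 is 0.12 rad), then the gripper's target within -1 to 1 (fully open at 1, half-way at 0, shut at -1). A call has 1 to 8 rows; each row shifts and turns the commanded pose from where the row before left it, along the tool's axes as they then stand; what a row does not reach is not made up. A row lasts 1/12 s, in which the tool goes at most 41.7 mm and 7.16 degrees, less where a joint would pass 70% of its speed; a pose out of reach is approached as far as the arm can. A call with a number of a shift or a turn outside -1 to 1 is refused whole. A call with a gripper value outside its range is refused whole. The fingers move at their own pace and stop on an object; FORCE is the grip in N (left out, the last holds). Time passes only in rows, so rows that do not move let the fingers close. It gives the time, the measured TCP pose, the force, the opening and the grip force at its end, in the units of the state.
- observe(): the state, without advancing time (a new reading comes with each control period).
- grab_frame(name): name is "side" or "top" or "wrist"; returns (picture, depth): 384x512x3 uint8, red, green, blue; 384x512 float32, mm along the optical axis (not along the pixel's ray), 0 where there is no reading.
- get_calibration(name): a dict with "fov_y" (degrees; the focal length in pixels is half the picture's height over the tangent of half this angle, whatever the lens; pixels are square), "cx", "cy" (the principal point, pixels), "R" (3x3) and "t" (3): a world point X has camera coordinates R X + t; the wrist camera has in their place "tool_from_camera" (4x4, takes a point from camera to tool coordinates, whose origin is the TCP and whose axes are the flange's). Camera axes: x right, y down, z forward; pixel columns grow to the right and rows downward; lengths in mm; the calibration is good to about 2 mm. A picture is of the moment at which its call begins: read the wrist's pose just before it. get_calibration takes no time and is no camera call.
- close_job(): hands the job in; it is judged then, once.
Trained networks look in the newest picture that a camera, given by its name, has taken for a name from the list of things; names that differ only in an ending like _2 or _b are one class to them, and where a whole thing is asked for, a point or a joint stands for the part that bears it (a point fixed in the world has none). Each returns a list of dicts, best first, with "p" (0 to 1); they miss things now and then, are a little off and sometimes report something else, mostly with a low value. They report only what shows in the picture. A call takes as long as a camera call. They do not tell look-alikes from the thing itself.
- find_in(camera, label): "bbox" ([left, top, right, bottom] in pixels, round what is visible of it).
- masks_of(camera, label): "pixels" (384x512 bool, what is visible of it) and "bbox" ([left, top, right, bottom] in pixels, round what is visible of it).
- place_of(camera, label): "position" ([column, row] in pixels: a listed point, or the origin of a listed thing).
The state is a dict: "clock": time; "joints": joint angles; "qd": joint speeds; "tau": joint torques, N m; "ee_pos": TCP position; "orientation": TCP orientation; "wrist_force": force on the tool from outside, world axes, zero at the start; "moment": the same for the moment, N m; "gripper_width": opening from 0.0 (shut) to 1.0 (fully open); "grasp_force": force on a finger pad.
Only numpy, scipy, OpenCV 4.12 (cv2) and the standard library are available. Lean on these libraries where they do the work, as an engineer would, in place of code of your own. Each camera call takes 0.05 s, during which the arm holds its last target. There are 200 camera calls.

## Working session

There is one attempt and no reset: what is moved stays moved. The work goes in short steps, Python scripts to look and compute and a shell command to move; the robot and the scene stay as the last step left them, time stands still between calls to the robot, and variables do not carry over. Pictures are saved under pics/ and viewed, at most 10 in all, crops included, and the job is handed in when it is done.

```bash
mkdir -p pics; cat > h.py <<'E'
from workcell import *
import numpy as np, cv2
from scipy.spatial.transform import Rotation as Rn
def cam(name):
    c=get_calibration(name); f=192/np.tan(np.radians(c["fov_y"])/2)
    if "R" in c: R=np.array(c["R"]);t=np.array(c["t"]); return f,c["cx"],c["cy"],R.T,-R.T@t
    s=observe(); T=np.array(c["tool_from_camera"]); q=s["orientation"]
    Q=Rn.from_quat([q[1],q[2],q[3],q[0]]).as_matrix()
    return f,c["cx"],c["cy"],Q@T[:3,:3],Q@T[:3,3]+np.array(s["ee_pos"])
def ray(C,uv):
    f,cx,cy,R,o=C; return R@np.array([(uv[0]-cx)/f,(uv[1]-cy)/f,1]),o
def atz(C,uv,z):
    d,o=ray(C,uv); return o+d*(z-o[2])/d[2]
def proj(C,X):
    f,cx,cy,R,o=C; p=R.T@(np.array(X)-o); return p[:2]/p[2]*f+[cx,cy]
def save(img,n): cv2.imwrite("pics/"+n,cv2.cvtColor(img,cv2.COLOR_RGB2BGR))
E
cat > a.py <<'E'
from h import *
C={n:cam(n) for n in("top","side")}
im={n:grab_frame(n)[0] for n in C}
save(np.hstack([im["top"],im["side"]])[:, :],"a.png")
cv2.imwrite("pics/a.png",cv2.resize(cv2.imread("pics/a.png"),(800,300)))
save(im["top"],"top.png")
H=dict(dock_rim=37,lock_fin=87,stem_top=37+57,outer_lid=41,canister_rim=85,tea_box=0,salt_jar=0,coffee_jar=0)
for n in C:
    print(n,C[n][4].round())
    for l,z in H.items():
        print(l,[(round(r["p"],2),np.round(r["position"]).tolist(),atz(C[n],r["position"],z).round().tolist()[:2]) for r in place_of(n,l)[:3]])
print(observe())
E
python3 a.py
```

```text
top [-156.  273. 1418.]
dock_rim [(0.22, [149.0, 261.0], [450.0, 337.0])]
lock_fin [(0.75, [216.0, 222.0], [462.0, 109.0])]
stem_top [(0.59, [209.0, 189.0], [574.0, 85.0])]
outer_lid [(0.9, [212.0, 198.0], [567.0, 81.0]), (0.61, [292.0, 214.0], [410.0, -129.0])]
canister_rim [(0.88, [290.0, 157.0], [580.0, -201.0]), (0.57, [216.0, 204.0], [521.0, 85.0]), (0.46, [217.0, 222.0], [462.0, 108.0])]
tea_box [(0.65, [149.0, 220.0], [600.0, 293.0])]
salt_jar []
coffee_jar [(0.69, [148.0, 259.0], [473.0, 340.0])]
side [ 796. -597. 1301.]
dock_rim [(0.9, [278.0, 186.0], [574.0, 81.0]), (0.52, [306.0, 147.0], [606.0, 273.0])]
lock_fin [(0.72, [249.0, 159.0], [452.0, 108.0])]
stem_top [(0.42, [277.0, 178.0], [571.0, 78.0])]
outer_lid [(0.81, [211.0, 225.0], [433.0, -150.0]), (0.68, [277.0, 186.0], [574.0, 78.0])]
canister_rim [(0.65, [248.0, 256.0], [596.0, -210.0]), (0.36, [250.0, 262.0], [612.0, -226.0])]
tea_box [(0.88, [306.0, 146.0], [598.0, 302.0])]
salt_jar [(0.73, [202.0, 314.0], [534.0, -415.0])]
coffee_jar [(0.84, [283.0, 127.0], [483.0, 350.0])]
{'clock': 0.9, 'joints': array([-1.23301821e+00,  2.38209202e-01, -1.35050502e-02,  1.31916923e+00,
        6.92536012e-06,  1.57079404e+00]), 'qd': array([-0.0011474 ,  0.00062322, -0.00014103,  0.00057604,  0.00025722,
       -0.0022518 ]), 'tau': array([ 1.62234655e-04, -5.38567579e+01,  3.46688962e+01,  2.79236709e-03,
        7.03916089e-05,  9.83354710e-06]), 'ee_pos': array([ 173.97104107, -495.29974402,  198.8694202 ]), 'orientation': array([-4.35411691e-05,  9.85771917e-01,  1.68088445e-01, -3.91164278e-06]), 'wrist_force': array([ 0.17468723, -0.26494809, -0.71473235]), 'moment': array([-0.01079158,  0.00604713, -0.02441456]), 'grasp_force': 0.0, 'gripper_width': 1.0020727234935636}
```

View pics/top.png

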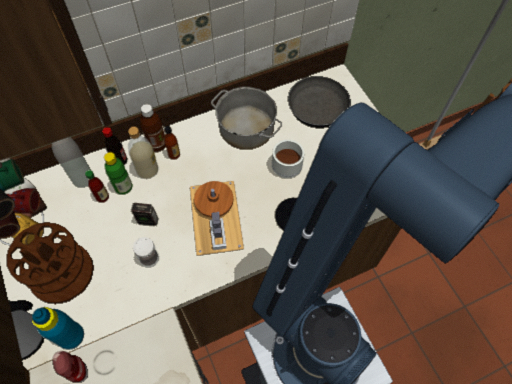

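View pics/a.png

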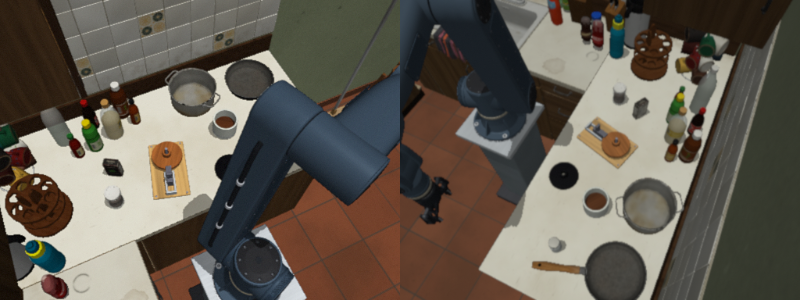

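The top view shows the dock with the lids at about (212,195), the lock at (217,230), the canister at (288,157) and a black look-alike lid at (290,214). The top and side cameras agree on these positions to about 1–2 cm. I'll move over the dock for a wrist view.

```bash
python3 -m crank '[[[1,-1,-0.4,0,0,0,1],[1,-1,-0.4,0,0,0,1],[1,-1,-0.4,0,0,0,1],[1,-1,-0.4,0,0,0,1],[1,-1,-0.4,0,0,0,1],[1,-1,-0.4,0,0,0,1],[1,-1,-0.4,0,0,0,1],[1,-1,-0.4,0,0,0,1]]]'
python3 -m crank '[[[1,-1,0,0,0,0,1],[1,-1,0,0,0,0,1],[1,-1,0,0,0,0,1],[1,-1,0,0,0,0,1],[1,-1,0,0,0,0,1],[1,-1,0,0,0,0,1],[1,-1,0,0,0,0,1],[1,-1,0,0,0,0,1]]]'
python3 -m crank '[[[1,-1,0,0,0,0.9,1],[1,-1,0,0,0,0.9,1],[1,-1,0,0,0,0.9,1],[1,-1,0,0,0,0.9,1],[0.5,-1,0,0,0,0.9,1],[0,0,0,0,0,0.3,1],[0,0,0,0,0,0,1],[0,0,0,0,0,0,1]]]'
python3 -c "
from h import *
print(np.array(get_calibration('wrist')['tool_from_camera']).round(2)); C=cam('wrist')
im,d=grab_frame('wrist'); save(im,'w1.png')
print(observe()['ee_pos'],Rn.from_quat(np.roll(observe()['orientation'],-1)).as_matrix().round(3))
for l,z in dict(dock_rim=37,lock_fin=87,stem_top=94,outer_lid=41,canister_rim=85).items():
    print(l,[(round(r['p'],2),np.round(r['position']).tolist(),atz(C,r['position'],z).round(1).tolist()[:2]) for r in place_of('wrist',l)[:2]])
"
```

```text
clock: 1.57
ee_pos: [272.2, -290.1, 263.4]
orientation: [0.0, 0.986, 0.168, 0.0]
wrist_force: [1.1, -0.5, 0.1]
gripper_width: 0.998
grasp_force: 0.0
clock: 2.23
ee_pos: [370.2, -86.0, 263.1]
orientation: [0.0, 0.986, 0.168, 0.0]
wrist_force: [1.5, -0.4, 0.4]
gripper_width: 1.002
grasp_force: 0.0
clock: 2.9
ee_pos: [437.2, -46.4, 263.4]
orientation: [-0.029, 0.997, -0.075, -0.001]
wrist_force: [0.2, 0.6, 0.2]
gripper_width: 0.998
grasp_force: 0.0
[[   0.     -0.96   -0.29   73.5 ]
 [   1.      0.      0.      1.07]
 [  -0.     -0.29    0.96 -175.25]
 [   0.      0.      0.      1.  ]]
[437.20000328 -46.10283729 263.51905578] [[ 0.989 -0.149  0.003]
 [-0.149 -0.987  0.058]
 [-0.005 -0.058 -0.998]]
dock_rim []
lock_fin [(0.8, [147.0, 162.0], [469.7, 104.3])]
stem_top [(0.74, [144.0, 78.0], [567.8, 78.7])]
outer_lid [(0.97, [336.0, 163.0], [424.3, -144.5]), (0.8, [157.0, 83.0], [566.9, 85.5])]
canister_rim [(0.86, [389.0, 0.0], [602.2, -203.7]), (0.15, [366.0, 23.0], [584.2, -179.9])]
```

View pics/w1.png

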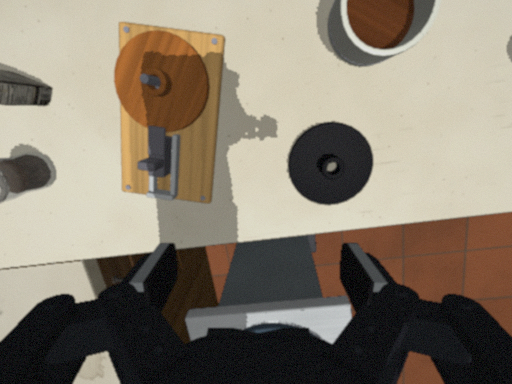

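The wrist view shows the lids at about (162,82), the fin at (150,163), the black decoy at (331,163) and the canister at (388,5). The last call was clipped by the joint speed limit and left a slight tilt. I'll correct that and move over the lock.

```bash
python3 -m crank '[[[0,0,0,-0.48,0.04,0,1],[0,-1,0,0,0,0,1],[0,-1,0,0,0,0,1],[0,-1,0,0,0,0,1],[0,-1,0,0,0,0,1],[0,-1,0,0,0,0,1],[0,-1,0,0,0,0,1],[0,-1,0,0,0,0,1]]]'
python3 -m crank '[[[0,0,0,0,0,0,1],[0,0,0,0,0,0,1]]]'
cat > w.py <<'E'
from h import *
import sys
for _ in range(1):
    C=cam('wrist'); im,d=grab_frame('wrist'); save(im,sys.argv[1])
s=observe(); print(s['ee_pos'],s['joints'].round(2),Rn.from_quat(np.roll(s['orientation'],-1)).as_matrix().round(3).tolist())
for l,z in dict(dock_rim=37,lock_fin=87,stem_top=94,outer_lid=41,canister_rim=85).items():
    print(l,[(round(r['p'],2),np.round(r['position']).tolist(),atz(C,r['position'],z).round(1).tolist()[:2]) for r in place_of('wrist',l)[:2]])
E
python3 w.py w2.png
```

```text
clock: 3.87
ee_pos: [443.2, 8.4, 268.9]
orientation: [-0.037, 0.999, -0.018, 0.0]
wrist_force: [0.2, 0.2, 0.1]
gripper_width: 1.001
grasp_force: 0.0
clock: 4.03
ee_pos: [443.2, 7.7, 268.8]
orientation: [-0.037, 0.999, -0.019, 0.0]
wrist_force: [-0.3, 1.0, 0.3]
gripper_width: 0.995
grasp_force: 0.0
[443.14388613   7.41607381 268.72233072] [-0.04  0.08 -0.03  1.46  0.07  3.14] [[0.999, -0.038, 0.002], [-0.038, -0.997, 0.073], [-0.001, -0.073, -0.997]]
dock_rim [(0.6, [70.0, 149.0], [472.2, 312.1])]
lock_fin [(0.93, [190.0, 155.0], [465.7, 107.9])]
stem_top [(0.61, [204.0, 65.0], [571.5, 77.9])]
outer_lid [(0.88, [211.0, 73.0], [569.4, 82.1]), (0.8, [365.0, 174.0], [424.6, -131.4])]
canister_rim [(0.93, [460.0, 22.0], [601.8, -206.5]), (0.66, [75.0, 64.0], [581.7, 242.6])]
```

View pics/w2.png

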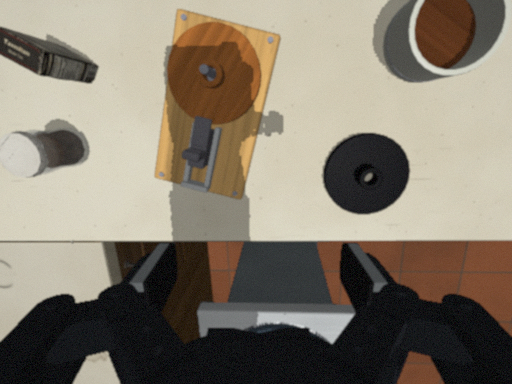

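The picture shows the fin at (197,145), the stem top at (207,70) and the canister at (445,30). Joint 6 is at its limit of 3.14, which explains the tilt. I'll yaw about +1.4 rad so the fingers close along the slide, and then fix the tilt.

```bash
python3 -m crank '[[[0,0,0,0,0,-1,1],[0,0,0,0,0,-1,1],[0,0,0,0,0,-1,1],[0,0,0,0,0,-1,1],[0,0,0,0,0,-1,1],[0,0,0,0,0,-1,1],[0,0,0,0,0,-1,1],[0,0,0,0,0,-1,1]]]'
python3 -m crank '[[[0,0,0,0,0,-1,1],[0,0,0,0,0,-1,1],[0,0,0,0,0,-1,1],[0,0,0,0,0,-0.5,1],[0,0,0,0,0,0,1],[0,0,0,0,0,0,1]]]'
python3 -c "
from h import *
s=observe();M=Rn.from_quat(np.roll(s['orientation'],-1)).as_matrix();print(s['ee_pos'],M.round(3).tolist(),s['joints'].round(2)); z=-M[2]
print('tiltfix',np.array([-z[1],z[0]])/.12, 'to(466,106)',M.T@(np.array([466,106,200])-s['ee_pos'])/20)"
```

```text
clock: 5.0
ee_pos: [443.1, 7.1, 268.7]
orientation: [-0.032, 0.894, 0.447, 0.017]
wrist_force: [0.1, 0.2, -0.9]
gripper_width: 1.001
grasp_force: 0.0
clock: 5.5
ee_pos: [443.1, 7.2, 268.7]
orientation: [-0.028, 0.784, 0.62, 0.023]
wrist_force: [-0.1, 1.0, -0.8]
gripper_width: 0.997
grasp_force: 0.0
[443.08787821   7.18138881 268.74087004] [[0.23, 0.973, 0.002], [0.971, -0.229, 0.073], [0.072, -0.015, -0.997]] [-0.04  0.08 -0.03  1.46  0.07  1.76]
tiltfix [-0.1242876 -0.5964006] to(466,106) [4.8129608  0.03348517 3.79114274]
```

```bash
python3 -m crank '[[[0,0,0,-0.12,-0.6,0,1],[1,0,0.8,0,0,0,1],[1,0,0.8,0,0,0,1],[1,0,0.8,0,0,0,1],[1,0,0.8,0,0,0,1],[1,0,0.8,0,0,0,1],[0.1,0,0.9,0,0,0,1],[0,0,0,0,0,0,1]]]'
python3 w.py w3.png
```

```text
clock: 6.17
ee_pos: [464.7, 107.3, 167.8]
orientation: [-0.001, 0.784, 0.621, -0.002]
wrist_force: [-1.0, 0.5, -0.6]
gripper_width: 0.999
grasp_force: 0.0
[465.08346237 106.70984885 169.43883858] [ 0.23  0.17 -0.18  1.23 -0.    2.03] [[0.228, 0.974, -0.004], [0.974, -0.228, -0.001], [-0.002, -0.003, -1.0]]
dock_rim []
lock_fin [(0.68, [259.0, 186.0], [466.1, 110.9])]
stem_top [(0.79, [376.0, 194.0], [571.0, 80.5]), (0.39, [259.0, 188.0], [466.4, 110.7])]
outer_lid [(0.88, [351.0, 186.0], [563.8, 75.3]), (0.86, [269.0, 336.0], [429.9, -106.7])]
canister_rim []
```

View pics/w3.png

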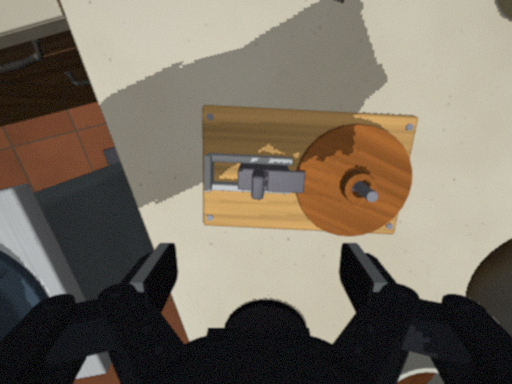

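The fin top is at about (258,187) and the stem top at (372,196). The dock edge gives a dock yaw of about −0.277, which agrees with the line from fin to stem. Descending on the fin and gripping it.

```bash
python3 -m crank '[[[0.2,0,0.9,0,0,0.39,1],[0,0,0.9,0,0,0,1],[0,0,0.9,0,0,0,1],[0,0,0.9,0,0,0,1],[0,0,0.9,0,0,0,1],[0,0,0.75,0,0,0,1],[0,0,0,0,0,0,0],[0,0,0,0,0,0,-1]]]' 40
python3 -m crank '[[[0,0,0,0,0,0,-1],[0,0,0,0,0,0,-1],[0,0,0,0,0,0,-1],[0,0,0,0,0,0,-1],[0,0,0,0,0,0,-1],[0,0,0,0,0,0,-1],[0,0,0,0,0,0,-1],[0,0,0,0,0,0,-1]]]'
```

```text
clock: 7.13
ee_pos: [467.1, 110.1, 66.1]
orientation: [-0.0, 0.798, 0.603, -0.0]
wrist_force: [0.2, 0.5, -0.3]
gripper_width: 0.751
grasp_force: 0.0
clock: 7.8
ee_pos: [467.1, 110.5, 65.7]
orientation: [-0.0, 0.798, 0.603, -0.0]
wrist_force: [-0.5, 0.9, 0.7]
gripper_width: -0.002
grasp_force: 0.0
```

The gripper closed on nothing, so I'll look.

```bash
python3 w.py w4.png
```

```text
[467.11196151 110.4977866   65.7170049 ] [ 0.23  0.25 -0.36  0.96 -0.    2.08] [[0.273, 0.962, -0.0], [0.962, -0.273, -0.0], [-0.0, -0.0, -1.0]]
dock_rim []
lock_fin [(0.66, [256.0, 239.0], [465.6, 108.7])]
stem_top [(0.76, [441.0, 244.0], [569.6, 79.7])]
outer_lid [(0.65, [389.0, 216.0], [563.1, 78.7])]
canister_rim []
```

View pics/w4.png

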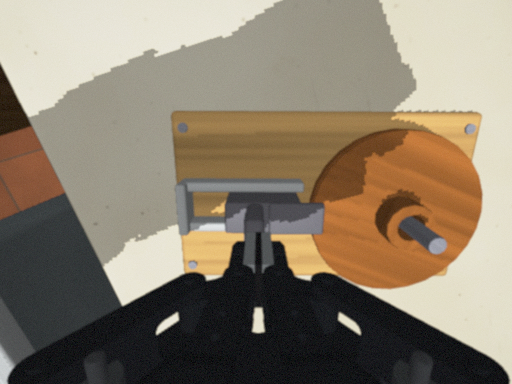

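```bash
python3 - <<'E'
from h import *
C=cam('wrist'); im,d=grab_frame('wrist')
f,cx,cy,R,o=C; print(f,cx,cy,o.round(), 'tcp px',proj(C,observe()['ee_pos']))
M=Rn.from_quat(np.roll(observe()['orientation'],-1)).as_matrix(); e=observe()['ee_pos']
for u in (235,250,256,262,275,300):
  for v in range(196,244,8):
    X=o+R@np.array([(u-cx)/f,(v-cy)/f,1])*d[v,u]; t=M.T@(X-e)
    print(u,v,'z',X[2].round(),'tool xy',t[:2].round(1),end=' | ')
  print()
for u,v in ((437,244),(441,244)):
  X=o+R@np.array([(u-cx)/f,(v-cy)/f,1])*d[v,u]; print(X.round(1))
E
```

```text
277.5053835019929 257.9938973442837 195.14718574933826 [487. 180. 241.] tcp px [257.81872345 222.64352729]
235 196 z 36.0 tool xy [  9.8 -17.7] | 235 204 z 52.0 tool xy [  8.8 -16.4] | 235 212 z 54.0 tool xy [  3.2 -16.4] | 235 220 z 53.0 tool xy [ -3.2 -16.6] | 235 228 z 55.0 tool xy [ -8.8 -16.6] | 235 236 z 11.0 tool xy [-35.8 -20.7] | 
250 196 z 35.0 tool xy [ 9.7 -6.1] | 250 204 z 55.0 tool xy [ 9.8 -5.5] | 250 212 z 72.0 tool xy [10.  -5.1] | 250 220 z 84.0 tool xy [ 9.5 -4.7] | 250 228 z 86.0 tool xy [ 4.9 -4.7] | 250 236 z 108.0 tool xy [ 9.8 -4.1] | 
256 196 z 36.0 tool xy [ 9.9 -1.4] | 256 204 z 55.0 tool xy [ 9.7 -1.3] | 256 212 z 72.0 tool xy [ 9.9 -1.2] | 256 220 z 85.0 tool xy [ 9.8 -1.1] | 256 228 z 87.0 tool xy [ 5.5 -1.1] | 256 236 z 106.0 tool xy [ 9.2 -0.9] | 
262 196 z 36.0 tool xy [9.8 3.2] | 262 204 z 53.0 tool xy [9.2 3. ] | 262 212 z 67.0 tool xy [8.3 2.8] | 262 220 z 82.0 tool xy [8.7 2.6] | 262 228 z 86.0 tool xy [4.8 2.5] | 262 236 z 108.0 tool xy [10.2  2.2] | 
275 196 z 36.0 tool xy [ 9.8 13.3] | 275 204 z 54.0 tool xy [ 9.5 12.2] | 275 212 z 56.0 tool xy [ 4.  12.2] | 275 220 z 55.0 tool xy [-2.2 12.3] | 275 228 z 56.0 tool xy [-8.1 12.4] | 275 236 z 11.0 tool xy [-35.8  15.5] | 
300 196 z 12.0 tool xy [ 2.7 36.3] | 300 204 z 54.0 tool xy [ 9.5 29.9] | 300 212 z 55.0 tool xy [ 3.8 30. ] | 300 220 z 56.0 tool xy [-2.1 30.2] | 300 228 z 57.0 tool xy [-7.9 30.4] | 300 236 z 12.0 tool xy [-35.2  38. ] | 
[567.7  79.9  93.2]
[569.3  80.   94.3]
```

```bash
cat > dm.py <<'E'
from h import *
C=cam('wrist'); im,d=grab_frame('wrist'); f,cx,cy,R,o=C
s=observe(); M=Rn.from_quat(np.roll(s['orientation'],-1)).as_matrix(); e=s['ee_pos']; print(e,s['gripper_width'],s['grasp_force'])
for v in range(180,300,6):
  r=[]
  for u in range(200,320,8):
    X=o+R@np.array([(u-cx)/f,(v-cy)/f,1])*d[v,u]; t=M.T@(X-e); r.append('%3d/%3d,%3d'%(X[2],t[0],t[1]))
  print(v,' '.join(r))
E
python3 -m crank '[[[0,0,0,0,0,0,1],[0,0,0,0,0,0,1],[0,0,0,0,0,0,1],[0,0,0,0,0,0,1],[0,0,0,0,0,0,1],[0,0,0,0,0,0,1]]]'
python3 dm.py
```

```text
clock: 8.65
ee_pos: [467.1, 110.5, 65.7]
orientation: [-0.0, 0.798, 0.603, -0.0]
wrist_force: [-0.0, 0.5, -0.6]
gripper_width: 0.844
grasp_force: 0.0
[467.15819704 110.50621338  65.72949373] 0.9253203054538592 0.0
180  21/ 19,-46  20/ 18,-40  19/ 18,-34  21/ 18,-27  21/ 19,-21  20/ 18,-14  21/ 18, -8  20/ 18, -1  19/ 18,  4  21/ 19, 11  20/ 18, 17  19/ 18, 24  19/ 18, 31  13/ 17, 38  12/ 16, 45
186  30/ 16,-45  30/ 16,-39  30/ 16,-32  31/ 16,-26  30/ 16,-20  29/ 16,-14  30/ 16, -7  30/ 16, -1  28/ 15,  4  30/ 16, 11  29/ 16, 17  30/ 16, 23  29/ 16, 30  12/ 11, 39  13/ 11, 45
192  13/  6,-49  11/  6,-42  12/  6,-35  12/  6,-29  24/  9,-21  28/ 10,-14  27/ 10, -7  28/ 10, -1  30/ 11,  4  28/ 10, 11  28/ 10, 17  29/ 11, 23  29/ 11, 30  13/  6, 39  35/ 13, 41
198  12/  0,-50  11/  0,-43  12/  0,-36  12/  0,-29  41/  9,-19  40/  9,-13  42/ 10, -7  41/  9, -1  40/  9,  4  40/  9, 10  41/  9, 16  41/  9, 22  40/  9, 28  12/  0, 39  39/  9, 41
204  11/ -4,-50  12/ -4,-43  11/ -4,-36  50/  8,-24  53/  9,-18  52/  8,-12  52/  8, -7  56/ 10, -1  53/  9,  4  52/  8, 10  53/  9, 15  54/  9, 21  5
[... 2108 characters left out ...]
3   0/-84,-25   0/-84,-17   0/-83, -9   1/-83, -1   0/-84,  6   0/-83, 13   0/-83, 21   0/-83, 29   0/-84, 37   0/-84, 45   0/-83, 53
282   1/-90,-57   0/-91,-49   0/-91,-42   0/-91,-33   0/-91,-25   0/-90,-17   0/-90, -9   0/-91, -1   0/-91,  6   1/-90, 14   0/-91, 22   0/-90, 30   0/-91, 38   0/-91, 46   0/-91, 54
288   0/-98,-58   0/-98,-50   0/-97,-42   0/-98,-34   1/-97,-25   0/-97,-18   0/-98, -9   0/-97, -1   1/-97,  6   0/-98, 14   0/-97, 22   0/-97, 30  -1/-99, 38   0/-97, 46   0/-98, 54
294   0/-105,-58   0/-105,-50   1/-104,-42   0/-105,-34   0/-104,-26   0/-104,-18   1/-104, -9   0/-105, -1   0/-105,  6   2/-103, 14   1/-104, 22   0/-104, 30   0/-104, 38   1/-104, 46   0/-104, 54
```

The fin is between the finger lines but the fingers shut above it, so the real tips must sit behind the nominal TCP. I'll measure the tips by depth.

```bash
python3 - <<'E'
from h import *
C=cam('wrist'); im,d=grab_frame('wrist'); f,cx,cy,R,o=C
s=observe(); M=Rn.from_quat(np.roll(s['orientation'],-1)).as_matrix(); e=s['ee_pos']; print(s['gripper_width'])
vv,uu=np.mgrid[0:384,0:512]; P=np.stack([(uu-cx)/f*d,(vv-cy)/f*d,d],-1)@R.T+o; T=(P-e)@M
ok=(d>0)&(d<175)&(abs(T[...,0])<25)&(abs(T[...,1])>25)&(abs(T[...,1])<60)
for sg in(-1,1):
    k=ok&(T[...,1]*sg>0); t=T[k]; i=np.argsort(-t[:,2])[:400:40]; print(k.sum(), t[i].round(1).tolist())
    print(np.percentile(t,[2,50,98],axis=0).round(1).tolist())
E
```

```text
0.9904278467976445
10249 [[-7.6, -39.9, -42.6], [2.9, -39.9, -45.5], [1.6, -39.5, -47.3], [4.5, -39.5, -48.5], [-0.6, -39.6, -49.5], [9.4, -43.5, -50.5], [3.4, -39.7, -51.6], [-0.5, -39.8, -52.6], [6.1, -49.2, -53.5], [1.6, -39.6, -54.3]]
[[-10.9, -59.6, -124.2], [9.0, -45.5, -98.9], [16.3, -25.8, -50.8]]
10279 [[5.7, 39.6, -42.9], [5.9, 39.4, -45.6], [-10.9, 39.3, -47.1], [7.4, 39.5, -48.6], [9.6, 42.5, -49.6], [5.2, 39.1, -50.7], [-5.7, 39.3, -51.6], [6.2, 50.3, -52.5], [9.9, 43.8, -53.4], [-1.6, 39.7, -54.4]]
[[-10.9, 25.7, -124.3], [9.1, 45.4, -99.0], [16.4, 59.7, -50.9]]
```

The real tips sit about 31 mm behind the nominal TCP, both open (−44 against the expected −13) and shut. I'll go 34 mm lower and close.

```bash
python3 -m crank '[[[0,0,0.6,0,0,0,1],[0,0,0.6,0,0,0,0.5],[0,0,0.5,0,0,0,0],[0,0,0,0,0,0,-1],[0,0,0,0,0,0,-1],[0,0,0,0,0,0,-1],[0,0,0,0,0,0,-1],[0,0,0,0,0,0,-1]]]' 40
python3 -m crank '[[[0,0,0,0,0,0,-1],[0,0,0,0,0,0,-1],[0,0,0,0,0,0,-1],[0,0,0,0,0,0,-1]]]'
```

```text
clock: 9.42
ee_pos: [467.4, 110.6, 32.4]
orientation: [0.0, 0.798, 0.603, 0.0]
wrist_force: [-1.3, 0.7, 3.6]
gripper_width: 0.131
grasp_force: 41.5
clock: 9.75
ee_pos: [467.4, 110.6, 32.4]
orientation: [0.0, 0.798, 0.603, 0.0]
wrist_force: [-2.5, 0.2, 5.4]
gripper_width: 0.127
grasp_force: 42.0
```

Fin gripped. Sliding it out.

```bash
python3 -m crank '[[[0,-0.3,0,0,0,0,-1],[0,-0.3,0,0,0,0,-1],[0,-0.3,0,0,0,0,-1],[0,-0.3,0,0,0,0,-1],[0,-0.3,0,0,0,0,-1],[0,-0.15,0,0,0,0,-1],[0,0,0,0,0,0,-1],[0,0,0,0,0,0,-1]]]'

```

```text
clock: 10.42
ee_pos: [435.6, 119.8, 32.3]
orientation: [0.0, 0.798, 0.603, 0.0]
wrist_force: [-0.7, -0.2, 8.5]
gripper_width: 0.13
grasp_force: 42.5
```

```bash
python3 -m crank '[[[0,-0.15,0,0,0,0,-1],[0,-0.1,0,0,0,0,-1],[0,0,0,0,0,0,-1],[0,0,0,0,0,0,-1]]]'

```

```text
clock: 10.75
ee_pos: [435.7, 119.9, 32.5]
orientation: [0.004, 0.798, 0.603, 0.003]
wrist_force: [19.5, -10.7, -8.9]
gripper_width: 0.13
grasp_force: 40.4
```

It is at the end stop (20 N, no further motion). Releasing, rising and moving over the stem.

```bash
python3 -m crank '[[[0,0.25,0,0,0,0,1],[0,0,0,0,0,0,1],[0,0,0,0,0,0,1],[0,0,0,0,0,0,1],[0,0,-0.7,0,0,0,1],[0,0,-1,0,0,0,1],[0,0,-1,0,0,0,1],[0,0,-0.6,0,0,0,1]]]'
python3 -m crank '[[[0,1,-0.3,0,0,0,1],[0,1,0,0,0,0,1],[0,1,0,0,0,0,1],[0,1,0,0,0,0,1],[0,1,0,0,0,0,1],[0,1,0,0,0,0,1],[0,0.9,0,0,0,0,1],[0,0,0,0,0,0,1]]]'
cat > st.py <<'E'
from h import *
C=cam('wrist'); im,d=grab_frame('wrist'); f,cx,cy,R,o=C
s=observe(); M=Rn.from_quat(np.roll(s['orientation'],-1)).as_matrix(); e=s['ee_pos']; print(e,s['gripper_width'])
vv,uu=np.mgrid[0:384,0:512]; P=np.stack([(uu-cx)/f*d,(vv-cy)/f*d,d],-1)@R.T+o; T=(P-e)@M
def reg(name,z0,z1,r=30):
    k=(d>0)&(P[...,2]>z0)&(P[...,2]<z1)&(np.hypot(T[...,0],T[...,1])<r)
    if k.sum()<5: print(name,'none'); return
    t=T[k]; p=P[k]; print(name,k.sum(),'tool min',t.min(0).round(1),'max',t.max(0).round(1),'world mid',((p.min(0)+p.max(0))/2).round(1))
reg('stem',76,100); reg('stemtop',91,98); reg('collar',64,72)
for l,z in dict(stem_top=94,lock_fin=87,outer_lid=41).items():
    print(l,[(round(r['p'],2),np.round(r['position']).tolist(),atz(C,r['position'],z).round(1).tolist()[:2]) for r in place_of('wrist',l)[:2]])
E
python3 st.py
```

```text
clock: 11.42
ee_pos: [435.2, 119.8, 99.2]
orientation: [-0.0, 0.798, 0.603, 0.0]
wrist_force: [1.1, 0.3, 0.5]
gripper_width: 1.003
grasp_force: 0.0
clock: 12.08
ee_pos: [570.5, 81.4, 103.1]
orientation: [0.0, 0.798, 0.603, 0.0]
wrist_force: [-0.6, 0.2, -0.2]
gripper_width: 0.998
grasp_force: 0.0
[568.72960672  81.68769319 103.03385947] 0.9973286778538334
stem 276 tool min [-7.7 -6.3  7.2] max [ 2.6  4.2 27. ] world mid [567.2  79.4  85.9]
stemtop 180 tool min [-7.7 -6.   7.2] max [ 2.6  4.1 12. ] world mid [567.1  79.2  93.4]
collar 862 tool min [-19.2 -19.   31.4] max [13.8 14.1 38.9] world mid [565.5  79.6  67.9]
stem_top [(0.64, [257.0, 220.0], [569.5, 79.6])]
lock_fin [(0.59, [70.0, 216.0], [437.0, 117.8])]
outer_lid [(0.74, [254.0, 201.0], [565.6, 77.6])]
```

The stem is centred between the fingers to about 3 mm. Descending and gripping it.

```bash
python3 -m crank '[[[-0.13,-0.07,0.7,0,0,0,1],[0,0,0.7,0,0,0,0.5],[0,0,0.7,0,0,0,0],[0,0,0.6,0,0,0,-0.4],[0,0,0.38,0,0,0,-1],[0,0,0,0,0,0,-1],[0,0,0,0,0,0,-1],[0,0,0,0,0,0,-1]]]' 60
python3 -m crank '[[[0,0,0,0,0,0,-1],[0,0,0,0,0,0,-1],[0,0,0,0,0,0,-1],[0,0,0,0,0,0,-1]]]'
```

```text
clock: 12.95
ee_pos: [566.2, 79.9, 42.8]
orientation: [0.0, 0.798, 0.603, 0.0]
wrist_force: [0.5, 0.3, -2.8]
gripper_width: 0.102
grasp_force: 58.5
clock: 13.28
ee_pos: [566.4, 79.9, 42.6]
orientation: [0.0, 0.798, 0.603, 0.0]
wrist_force: [-0.9, 0.2, 2.4]
gripper_width: 0.101
grasp_force: 58.7
```

Stem gripped. Lifting about 120 mm and checking.

```bash
python3 -m crank '[[[0,0,-0.3,0,0,0,-1],[0,0,-0.6,0,0,0,-1],[0,0,-1,0,0,0,-1],[0,0,-1,0,0,0,-1],[0,0,-1,0,0,0,-1],[0,0,-1,0,0,0,-1],[0,0,-0.8,0,0,0,-1],[0,0,-0.3,0,0,0,-1]]]'
python3 -m crank '[[[-0.4,0,0,0,0,0,-1],[-0.8,-0.2,0,0,0,0,-1],[-1,-0.2,0,0,0,0,-1],[-1,-0.2,0,0,0,0,-1],[-1,-0.2,0,0,0,0,-1],[-1,-0.2,0,0,0,0,-1],[-1,-0.2,0,0,0,0,-1],[-1,-0.2,0,0,0,0,-1]]]'
python3 -m crank '[[[-1,-0.2,0,0,0,0,-1],[-1,-0.2,0,0,0,0,-1],[-1,-0.2,0,0,0,0,-1],[-1,0,0,0,0,0,-1],[-1,0,0,0,0,0,-1],[-0.8,0,0,0,0,0,-1],[-0.4,0,0,0,0,0,-1],[-0,0,0,0,0,0,-1]]]'
cat > can.py <<'E'
from h import *
import sys
C=cam('wrist'); im,d=grab_frame('wrist'); save(im,sys.argv[1]); f,cx,cy,R,o=C
s=observe(); M=Rn.from_quat(np.roll(s['orientation'],-1)).as_matrix(); e=s['ee_pos']; print(e,s['gripper_width'],s['grasp_force'],s['joints'].round(2),M.round(3).tolist())
vv,uu=np.mgrid[0:384,0:512]; P=np.stack([(uu-cx)/f*d,(vv-cy)/f*d,d],-1)@R.T+o; T=(P-e)@M
for r in place_of('wrist','canister_rim')[:2]: print('net',r['p'],np.round(r['position']),atz(C,r['position'],85).round(1))
k=(d>0)&(abs(P[...,2]-85)<4)&(np.hypot(P[...,0]-590,P[...,1]+205)<80); p=P[k][:,:2].astype(float)
from scipy.optimize import least_squares
c=least_squares(lambda c:np.hypot(p[:,0]-c[0],p[:,1]-c[1])-49.5,[590,-205],loss='soft_l1').x
r=np.hypot(*(p-c).T); print('rim fit',c.round(1),len(p),r.min().round(1),r.max().round(1),'z',np.median(P[k][:,2])); print('tool move/20',(M.T@(np.r_[c,e[2]]-e)/20).round(2))
k=(d>0)&(abs(T[...,0])<9)&(abs(T[...,1])<30)
# held lid: plate points
k=(d>0)&(d<230)&(np.hypot(T[...,0],T[...,1])<70)&(P[...,2]>e[2]-15)&(P[...,2]<e[2]+15); t=T[k]
if len(t)>50:
    A=np.c_[t[:,:2],np.ones(len(t))]; h=np.median(t[:,2]); q=abs(t[:,2]-h)<3; print('plate',q.sum(),np.linalg.lstsq(A[q],t[q,2],rcond=None)[0].round(3),t[q].min(0).round(1),t[q].max(0).round(1))
E
python3 can.py w5.png
```

```text
clock: 13.95
ee_pos: [567.2, 79.9, 164.8]
orientation: [0.001, 0.798, 0.603, 0.001]
wrist_force: [0.0, 0.0, -2.7]
gripper_width: 0.098
grasp_force: 58.7
clock: 14.62
ee_pos: [497.4, -52.9, 160.7]
orientation: [-0.001, 0.798, 0.603, -0.001]
wrist_force: [-0.2, -0.3, -2.6]
gripper_width: 0.101
grasp_force: 58.6
clock: 15.28
ee_pos: [452.8, -168.6, 161.2]
orientation: [-0.001, 0.798, 0.602, -0.001]
wrist_force: [0.4, -0.0, -1.6]
gripper_width: 0.094
grasp_force: 58.7
[ 453.36209936 -167.69482454  161.38763557] 0.09713270212895583 58.65566790103912 [-0.35  0.19 -0.18  1.21 -0.    1.49] [[0.275, 0.962, -0.002], [0.962, -0.275, 0.0], [-0.0, -0.002, -1.0]]
net 0.57 [419. 186.] [ 599.1 -204.2   85. ]
rim fit [ 599.1 -204.5] 2770 44.6 54.4 z 84.89550071575046
tool move/20 [ 0.23  7.51 -0.01]
plate 19905 [ 2.000e-03  0.000e+00 -3.506e+00] [-64.5 -65.5  -6.5] [62.4 61.  -0.6]
```

View pics/w5.png

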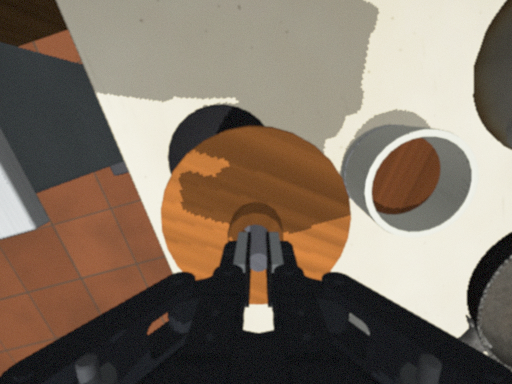

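The canister mouth is at about (419,183) in the picture. The rim fit and the network agree on (599,−204.5) with z 85, and the lids are held level. Moving over the canister.

```bash
python3 -m crank '[[[0.05,0.6,0,0,0,0,-1],[0.1,1,0,0,0,0,-1],[0.1,1,0,0,0,0,-1],[0,1,0,0,0,0,-1],[0,1,0,0,0,0,-1],[0,1,0,0,0,0,-1],[0,1,0,0,0,0,-1],[0,0.6,0,0,0,0,-1]]]'
python3 -m crank '[[[0,0.36,0,0,0,0,-1],[0,0,0,0,0,0,-1],[0,0,0,0,0,0,-1]]]'
python3 -c "
from h import *
s=observe();M=Rn.from_quat(np.roll(s['orientation'],-1)).as_matrix();print(s['ee_pos'],(M.T@(np.array([599.1,-204.5,90.6])-s['ee_pos'])).round(1),M.round(3).tolist())"
```

```text
clock: 16.05
ee_pos: [596.4, -200.7, 161.3]
orientation: [-0.0, 0.797, 0.604, -0.0]
wrist_force: [0.1, -1.1, -2.3]
gripper_width: 0.098
grasp_force: 58.8
clock: 16.3
ee_pos: [601.0, -202.7, 161.6]
orientation: [-0.001, 0.797, 0.603, -0.001]
wrist_force: [-0.8, -0.9, -2.6]
gripper_width: 0.099
grasp_force: 58.8
[ 601.02218816 -202.71199624  161.58342734] [-2.2 -1.2 71. ] [[0.272, 0.962, -0.002], [0.962, -0.272, 0.0], [-0.0, -0.002, -1.0]]
```

```bash
python3 -m crank '[[[-0.09,0,0.4,0,0,0,-1],[0,0,0.6,0,0,0,-1],[0,0,0.6,0,0,0,-1],[0,0,0.6,0,0,0,-1],[0,0,0.3,0,0,0,-1],[0,0,0.2,0,0,0,-1],[0,0,0.15,0,0,0,-1],[0,0,0,0,0,0,-1]]]'
python3 -m crank '[[[0,0,0.15,0,0,0,-1],[0,0,0.15,0,0,0,-1],[0,0,0.15,0,0,0,-1],[0,0,0.1,0,0,0,-1],[0,0,0.1,0,0,0,-1],[0,0,0,0,0,0,-1]]]'
```

```text
clock: 16.97
ee_pos: [600.6, -205.3, 104.9]
orientation: [-0.0, 0.798, 0.603, -0.0]
wrist_force: [-0.2, -0.9, -2.4]
gripper_width: 0.098
grasp_force: 58.8
clock: 17.47
ee_pos: [600.7, -205.2, 91.6]
orientation: [-0.0, 0.798, 0.603, -0.0]
wrist_force: [-0.1, 0.1, -1.9]
gripper_width: 0.099
grasp_force: 58.8
```

No jam, and it is about 1 mm above the seat. Pressing down gently to contact.

```bash
python3 -m crank '[[[0,0,0.08,0,0,0,-1],[0,0,0.05,0,0,0,-1],[0,0,0,0,0,0,-1]]]'
```

```text
clock: 17.72
ee_pos: [601.2, -205.4, 90.6]
orientation: [0.0, 0.798, 0.603, 0.0]
wrist_force: [-2.1, 0.4, 4.3]
gripper_width: 0.098
grasp_force: 59.5
```

Seated (+7 N push at the predicted height). Releasing to half-open, then measuring the tips and the collar.

```bash
python3 -m crank '[[[0,0,-0.08,0,0,0,-0.5],[0,0,0,0,0,0,0.2],[0,0,0,0,0,0,0.2],[0,0,0,0,0,0,0.2],[0,0,0,0,0,0,0.2],[0,0,0,0,0,0,0.2],[0,0,0,0,0,0,0.2]]]'
cat > co.py <<'E'
from h import *
import sys
C=cam('wrist'); im,d=grab_frame('wrist'); save(im,sys.argv[1]); f,cx,cy,R,o=C
s=observe(); M=Rn.from_quat(np.roll(s['orientation'],-1)).as_matrix(); e=s['ee_pos']; print(e,s['gripper_width'],s['grasp_force'])
vv,uu=np.mgrid[0:384,0:512]; P=np.stack([(uu-cx)/f*d,(vv-cy)/f*d,d],-1)@R.T+o; T=(P-e)@M
def reg(name,k):
    if k.sum()<5: print(name,'none'); return
    t=T[k]; p=P[k]; print(name,k.sum(),'tool lo',np.percentile(t,2,axis=0).round(1),'hi',np.percentile(t,98,axis=0).round(1),'world z',np.median(p[:,2]).round(1))
ok=d>0; r=np.hypot(T[...,0],T[...,1]); z=P[...,2]
reg('stemtop',ok&(r<12)&(z>136)&(z<147)); reg('collartop',ok&(r<22)&(z>111)&(z<120)); reg('plate',ok&(r<75)&(z>90)&(z<98)); reg('plate side',ok&(r<75)&(T[...,0]>25)&(z>90)&(z<98))
for sg in(-1,1):
    k=ok&(abs(T[...,0])<12)&(T[...,1]*sg>17)&(T[...,1]*sg<45)&(z>e[2]+20)&(z<e[2]+70)
    t=T[k]; print('tip',k.sum(), np.percentile(t[:,2],[90,98,99.7]).round(1), np.percentile(t[:,1]*sg,[1,10]).round(1))
E
python3 co.py w6.png
```

```text
clock: 18.3
ee_pos: [600.9, -205.3, 91.1]
orientation: [-0.0, 0.798, 0.603, -0.0]
wrist_force: [0.1, -1.0, 0.0]
gripper_width: 0.598
grasp_force: 0.0
[ 600.9027347  -205.2859576    91.03289063] 0.5980697068265909 0.0
stemtop 418 tool lo [ -4.8  -4.9 -52.2] hi [  5.1   5.  -45.5] world z 141.9
collartop 1598 tool lo [-12.6 -17.7 -26.9] hi [ 16.1  12.8 -20.7] world z 116.0
plate 20959 tool lo [-56.2 -59.8  -4.5] hi [58.7 54.9 -1.9] world z 94.3
plate side 8172 tool lo [ 25.5 -52.1  -4.5] hi [61.1 46.9 -1.8] world z 94.3
tip 1279 [-41.2 -24.4 -23.2] [17.2 25.6]
tip 1222 [-43.2 -38.2 -36.1] [25.3 25.4]
```

View pics/w6.png

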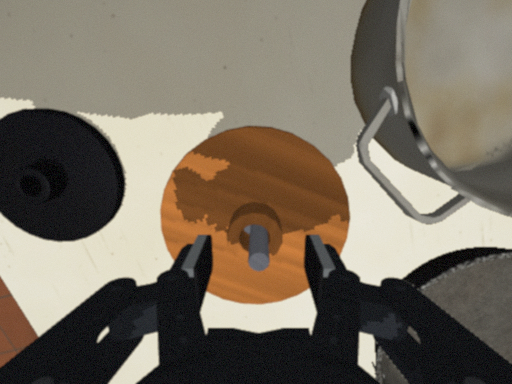

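The lids are seated (plate top 94.3, stem top 141.9) with the collar centred within 2.5 mm. Lowering onto the collar and gripping it.

```bash
python3 -m crank '[[[0,0,0.3,0,0,0,0.2],[0,0,0.3,0,0,0,0.2],[0,0,0.3,0,0,0,0.2],[0,0,0.3,0,0,0,0.2],[0,0,0.1,0,0,0,0.2],[0,0,0,0,0,0,0],[0,0,0,0,0,0,-0.15],[0,0,0,0,0,0,-0.6]]]' 40
python3 -m crank '[[[0,0,0,0,0,0,-1],[0,0,0,0,0,0,-1],[0,0,0,0,0,0,-1],[0,0,0,0,0,0,-1]]]'
```

```text
clock: 19.02
ee_pos: [601.1, -205.4, 65.5]
orientation: [0.0, 0.798, 0.603, -0.0]
wrist_force: [0.4, 0.0, -1.8]
gripper_width: 0.381
grasp_force: 39.8
clock: 19.35
ee_pos: [601.1, -205.4, 65.3]
orientation: [0.0, 0.798, 0.603, -0.0]
wrist_force: [0.2, 0.3, 0.1]
gripper_width: 0.386
grasp_force: 39.9
```

```bash
python3 -m crank '[[[0,0,-0.2,0,0,0,-1],[0,0,-0.4,0,0,0,-1],[0,0,-0.5,0,0,0,-1],[0,0,-0.5,0,0,0,-1],[0,0,-0.5,0,0,0,-1],[0,0,-0.5,0,0,0,-1],[0,0,-0.5,0,0,0,-1],[0,0,-0.5,0,0,0,-1]]]'
python3 -m crank '[[[0,0,-0.5,0,0,0,-1],[0,0,-0.5,0,0,0,-1],[0,0,-0.4,0,0,0,-1],[0,0,-0.2,0,0,0,-1],[0,0,0,0,0,0,-1],[0,0,0,0,0,0,-1],[0,0,0,0,0,0,-1]]]'
python3 - <<'E'
from h import *
C=cam('side'); im,d=grab_frame('side'); c=proj(C,[600,-205,140]).astype(int); print(c)
save(cv2.resize(im[c[1]-60:c[1]+60,c[0]-80:c[0]+80],(800,600),interpolation=cv2.INTER_CUBIC),'s1.png')
s=observe(); print(s)
E
```

```text
clock: 20.02
ee_pos: [601.1, -205.3, 138.5]
orientation: [0.0, 0.798, 0.603, -0.0]
wrist_force: [-0.8, -0.0, -0.7]
gripper_width: 0.388
grasp_force: 39.9
clock: 20.6
ee_pos: [600.6, -205.2, 168.5]
orientation: [-0.0, 0.798, 0.603, -0.001]
wrist_force: [0.6, -0.4, -1.8]
gripper_width: 0.381
grasp_force: 39.9
[249 248]
{'clock': 20.65, 'joints': array([-3.28965795e-01,  4.40371843e-01,  2.09156051e-01,  1.34102958e+00,
       -2.88739034e-04,  1.51787011e+00]), 'qd': array([ 0.00149478, -0.00029994,  0.00040241,  0.00163904,  0.00021666,
       -0.0001361 ]), 'tau': array([-3.52131610e-04, -7.05482268e+01,  3.54509640e+01,  1.60207890e-02,
       -2.89063655e-04, -5.26284381e-06]), 'ee_pos': array([ 600.62711836, -205.13941011,  168.43074705]), 'orientation': array([-5.19381514e-04,  7.97667353e-01,  6.03097212e-01, -5.25377295e-04]), 'wrist_force': array([-0.11100538,  0.05335359, -1.43782791]), 'moment': array([-0.01271086, -0.04505671, -0.00724066]), 'grasp_force': 39.86709505319595, 'gripper_width': 0.3841893453019861}
```

View pics/s1.png

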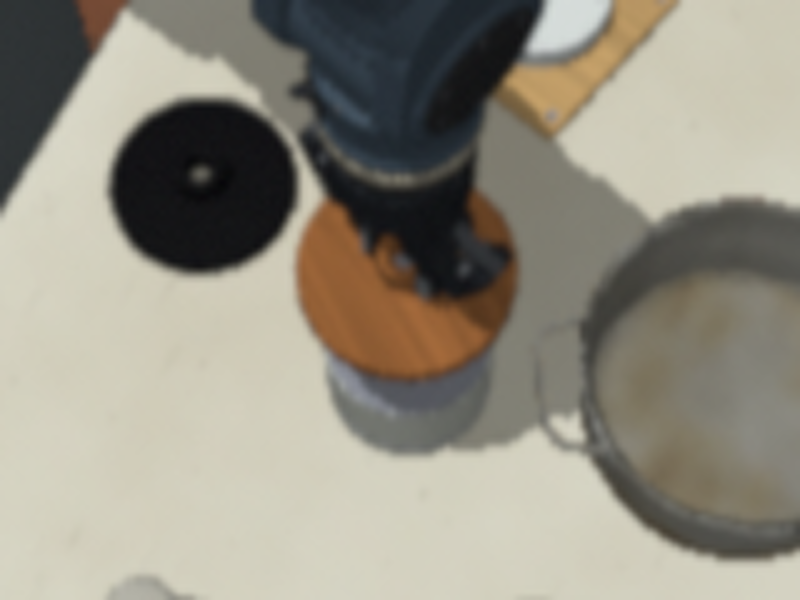

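The outer lid is held level at (405,285). The steel flange of the inner lid shows on the canister below it at (410,390), and the dock ring is empty. The wrist load of about 1.4 N matches the outer lid alone, so I'm handing in.

```bash
python3 -c "
from workcell import *
print(close_job())"
```

```text
the job is handed in; nothing more can be done
None
```

I handed the job in at about 21 s of the 48 s: the lock is slid out to its end stop, the inner lid is seated on the canister, and the outer lid is held level about 37 mm above the stem's top; no verdict came back.

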